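Load the label spindles by colour

TASK

Get the packing bench ready for the next run: put each of the four small label rolls on the spindle stand of its own colour, the post through its hole and the roll lying flat on the base. Leave the two large label rolls standing where they are.

Things in the scene. Friction and masses are not known exactly. Their poses are not given: they have to be found in the camera images.
- small_blue: small label roll, loose, about 70 g: white paper ring 56 mm outside diameter, 40 mm high, standing on its flat end; round hole 30 mm wide right through it from top to bottom; blue core tube (seen from above as a blue ring round the hole) and blue band round the side. Origin: centre of its underside; z up along the hole. Grip it across its outside.
- small_green: small label roll, loose, about 70 g: white paper ring 56 mm outside diameter, 40 mm high, standing on its flat end; round hole 30 mm wide right through it from top to bottom; green core tube (seen from above as a green ring round the hole) and green band round the side. Origin: centre of its underside; z up along the hole. Grip it across its outside.
- small_yellow: small label roll, loose, about 70 g: white paper ring 56 mm outside diameter, 40 mm high, standing on its flat end; round hole 30 mm wide right through it from top to bottom; yellow core tube (seen from above as a yellow ring round the hole) and yellow band round the side. Origin: centre of its underside; z up along the hole. Grip it across its outside.
- small_red: small label roll, loose, about 70 g: white paper ring 56 mm outside diameter, 40 mm high, standing on its flat end; round hole 30 mm wide right through it from top to bottom; red core tube (seen from above as a red ring round the hole) and red band round the side. Origin: centre of its underside; z up along the hole. Grip it across its outside.
- spindle_blue: blue spindle stand, fixed to the table: round blue base 72 mm in diameter and 8 mm thick, with an upright steel post 14 mm in diameter in its centre whose top is 52 mm above the table. Origin: centre of the underside, on the table; z up along the post. A small roll on it lies flat on the base, its underside 8 mm above the table, with 8 mm of play all round the post.
- spindle_green: green spindle stand, fixed to the table: round green base 72 mm in diameter and 8 mm thick, with an upright steel post 14 mm in diameter in its centre whose top is 52 mm above the table. Origin: centre of the underside, on the table; z up along the post. A small roll on it lies flat on the base, its underside 8 mm above the table, with 8 mm of play all round the post.
- spindle_yellow: yellow spindle stand, fixed to the table: round yellow base 72 mm in diameter and 8 mm thick, with an upright steel post 14 mm in diameter in its centre whose top is 52 mm above the table. Origin: centre of the underside, on the table; z up along the post. A small roll on it lies flat on the base, its underside 8 mm above the table, with 8 mm of play all round the post.
- spindle_red: red spindle stand, fixed to the table: round red base 72 mm in diameter and 8 mm thick, with an upright steel post 14 mm in diameter in its centre whose top is 52 mm above the table. Origin: centre of the underside, on the table; z up along the post. A small roll on it lies flat on the base, its underside 8 mm above the table, with 8 mm of play all round the post.
- large_blue: large label roll that must stay where it is, loose, about 250 g: 74 mm outside diameter, 70 mm high, 30 mm hole, white paper with blue core and blue band. Origin: centre of its underside; z up.
- large_yellow: large label roll that must stay where it is, loose, about 250 g: 74 mm outside diameter, 70 mm high, 30 mm hole, white paper with yellow core and yellow band. Origin: centre of its underside; z up.

How it is judged:
By the outcome, as a careful person would: the job done as asked, in the order asked, and still so for the second after the job is handed in, with the robot touching nothing.
It also fails if it takes over 96 s, if anything falls off the work surface, if the arm or the gripper's body presses on something with over 40 N, if the wrist force passes 120 N, or if a joint passes its speed limit or range.

ROBOT

A 6-joint arm with a two-finger parallel gripper is mounted at the origin on the work surface. World frame = base frame: x ahead of the robot, y to its left, z up, the work surface at z = 0. Lengths are in m, angles in rad, forces in N, time in s.
With the tool pointing down it reaches from about 0.35 to 0.975 m from the base axis. Payload 4.9 kg.
Tool frame: the origin (TCP) lies at the very end of the fingers, on their centre line; the grasp point (between the pads) lies 19 mm behind it; x points along the fingers, y is the direction in which the jaws open and shut, and the axes are right-handed (so a half turn about x gives the same grasp; the last joint's range is limited). The gripper opens to 85 mm and grips with 20 to 120 N. Pads are 22 mm wide; open, the fingers measure 114 mm over their backs; the gripper's body (76 mm by 85 mm) begins 54 mm behind the grasp point. The pads swing forward as they close: fully open they stand 13 mm farther back than shut.
Start: joints at [1.222, 0.053, 1.613, -0, 1.476, -0.119], TCP at [0.142, 0.609, 0.231] pointing down, gripper open.
Joint ranges: [-3.01, 3.01], [-1.01, 2.22], [0.06, 2.58], [-1.02, 4.17], [0.09, 2.62], [-3.14, 3.14]. Speed limits (rad/s): [2.57, 2.57, 3.14, 3.14, 3.14, 3.14].

INTERFACE

Orientations are given as a rotation vector (axis times angle).
In Python, from station import ctrl gives the robot as it stands. The module is installed in compiled form; this text tells all that it offers.
- The arm moves only by the shell command python3 -m handwheel 'ROWS' [FORCE]. ROWS is JSON, one flat list of numbers, 7 for each row, row after row: the opening, from 0 (shut) to 1 (fully open), then the shift along the tool's x, y, z in m, then the turn, a rotation vector about the tool's x, y, z in degrees. A call has 1 to 12 rows; each row is the pose to reach, as a shift and turn from the pose commanded when the call began, along the tool's axes at that moment; what a row does not reach only later rows make up. A row lasts 1/12 s, in which the tool goes at most 41.7 mm and 7.16 degrees, less where a joint would pass 70% of its speed; a pose out of reach is approached as far as the arm can. A call with a gripper value outside its range is refused whole. The fingers move at their own pace and stop on an object; FORCE is the grip in N (left out, the last holds). Time passes only in rows, so rows that repeat a pose let the fingers close. It gives the time, the measured TCP pose, the force and the opening at its end, in the units of the state.
- ctrl.get_obs(): the state, without advancing time (a new reading comes with each control period).
- ctrl.get_image(name): name is "scene" or "top" or "wrist"; returns (picture, depth): 384x512x3 uint8, blue, green, red; 384x512 float32, m along the optical axis (not along the pixel's ray), 0 where there is no reading.
- ctrl.camera_params(name): a dict with "fov_y" (degrees; the focal length in pixels is half the picture's height over the tangent of half this angle, whatever the lens; pixels are square), "cx", "cy" (the principal point, pixels), "R" (3x3) and "t" (3): a world point X has camera coordinates R X + t; the wrist camera has in their place "hand_eye" (4x4, takes a point from camera to tool coordinates, whose origin is the TCP and whose axes are the tool frame's). Camera axes: x right, y down, z forward; pixel columns grow to the right and rows downward; lengths in m; the calibration is good to about 2 mm. The wrist camera is an equidistant fisheye: a pixel r from the principal point sees the ray r / f radians off the axis. A picture is of the moment at which its call begins: read the wrist's pose just before it. camera_params takes no time and is no camera call.
- ctrl.finish_job(): hands the job in, once; it reports no verdict.
The state is a dict: "t": time; "q": joint angles; "dq": joint speeds; "effort": joint torques, N m; "tool_pos": TCP position; "tool_rot": TCP orientation; "contact_force": force on the tool from outside, world axes, zero at the start; "wrist_torque": the same for the moment, N m; "opening": finger opening in m.
Only numpy, scipy, OpenCV 4.12 (cv2) and the standard library are available. Lean on these libraries where they do the work, as an engineer would, in place of code of your own. Each camera call takes 0.05 s, during which the arm holds its last target.

## Working session

There is one attempt and no reset: what is moved stays moved. The work goes in short steps, Python scripts to look and compute and a shell command to move; the robot and the scene stay as the last step left them, time stands still between calls to the robot, and variables do not carry over. Pictures are saved under pics/ and viewed, and the job is handed in when it is done.

```bash
mkdir -p pics; ls
cat > h.py <<'E'
import numpy as np, cv2
from station import ctrl
from scipy.spatial.transform import Rotation as R
E
python3 - <<'E'
from h import *
np.set_printoptions(precision=4,suppress=True)
o=ctrl.get_obs(); print(o)
for n in ("top","scene"):
    im,d=ctrl.get_image(n); cv2.imwrite(f"pics/{n}0.png",im); np.savez(f"{n}0.npz",im=im,d=d)
    print(n,ctrl.camera_params(n))
print(ctrl.camera_params("wrist"))
E
```

```text
pics
{'t': 0.0, 'q': array([ 1.222 ,  0.0534,  1.6143, -0.0001,  1.476 , -0.119 ]), 'dq': array([-0.001 , -0.0003,  0.002 ,  0.0023,  0.0003, -0.0008]), 'effort': array([ -0.001 , -39.3692, -37.017 ,  -0.0001,   0.0069,   0.    ]), 'tool_pos': array([0.1422, 0.608 , 0.23  ]), 'tool_rot': array([ 0.1788,  1.5637, -0.1821]), 'contact_force': array([0.0587, 0.3194, 0.4445]), 'wrist_torque': array([-0.0197,  0.0155, -0.0206]), 'opening': 0.08510848433827174}
top {'fov_y': 56.493710951617395, 'cx': 254.1555156830278, 'cy': 197.76279189422058, 'R': array([[-0.1619, -0.9868,  0.    ],
       [-0.955 ,  0.1567, -0.2518],
       [ 0.2485, -0.0408, -0.9678]]), 't': array([0.0779, 0.5278, 0.7503])}
scene {'fov_y': 49.48190971464136, 'cx': 258.47942509872394, 'cy': 193.6241235894904, 'R': array([[ 0.4547,  0.8907, -0.0041],
       [ 0.7079, -0.3642, -0.6052],
       [-0.5405,  0.2722, -0.7961]]), 't': array([-0.252 , -0.3311,  1.4718])}
{'fov_y': 65.70646984690485, 'cx': 255.16997982200402, 'cy': 190.22329744323508, 'hand_eye': array([[-0.0002, -0.2582,  0.9661, -0.1426],
       [ 1.    , -0.0002,  0.0002,  0.0009],
       [ 0.0001,  0.9661,  0.2582, -0.0652],
       [ 0.    ,  0.    ,  0.    ,  1.    ]])}
```

View pics/top0.png

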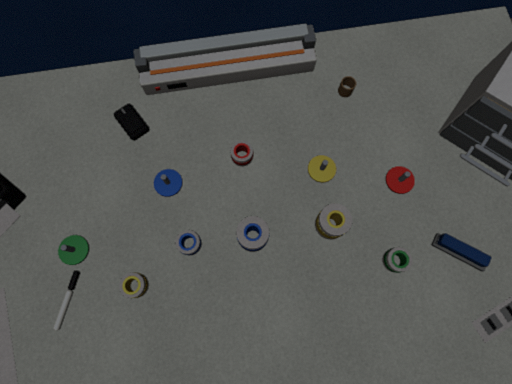

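View pics/scene0.png

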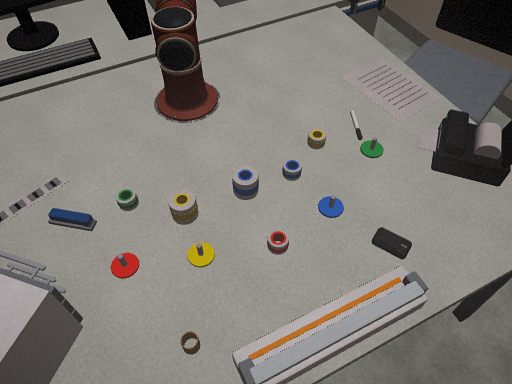

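The top view shows the four spindles: blue (168,183), green (73,250), yellow (322,168) and red (400,180). The small rolls are blue (189,243), yellow (133,286), red (242,153) and green (398,260). The large rolls are at (253,233) and (335,220). The scene view agrees. Next I'll measure them.

```bash
cat >> h.py <<'E'
np.set_printoptions(precision=4,suppress=True)
def ray_plane(n,uv,z,P=None):
    P=P or ctrl.camera_params(n); f=192/np.tan(np.radians(P['fov_y']/2))
    d=np.array([(uv[0]-P['cx'])/f,(uv[1]-P['cy'])/f,1.]); Rm=np.array(P['R']);c=-Rm.T@P['t'];w=Rm.T@d
    return c+w*(z-c[2])/w[2]
HUE=dict(blue=(105,125),green=(50,85),yellow=(22,33),red=(0,6))
def mask(im,c):
    h=cv2.cvtColor(im,cv2.COLOR_BGR2HSV); lo,hi=HUE[c]
    m=cv2.inRange(h,(lo,110,50),(hi,255,255))
    if c=='red': m|=cv2.inRange(h,(174,110,50),(180,255,255))
    return m
E
python3 - <<'E'
from h import *
for n in ("top","scene"):
    z=np.load(n+"0.npz"); im=z['im']
    for c in HUE:
        m=mask(im,c); k,l,s,ce=cv2.connectedComponentsWithStats(m)
        for i in range(1,k):
            if s[i,4]>25: print(n,c,s[i],ce[i].round(1),ray_plane(n,ce[i],.008)[:2],ray_plane(n,ce[i],.04)[:2],ray_plane(n,ce[i],.07)[:2])
E
```

```text
top blue [154 169  28  27 552] [167.8 182.6] [0.622  0.1947] [0.611  0.1883] [0.6008 0.1823]
top blue [244 224  18  17 118] [252.2 231.4] [0.467  0.0071] [0.4619 0.0077] [0.4571 0.0084]
top blue [179 233  17  18 108] [186.6 241.1] [0.4695 0.1652] [0.4643 0.16  ] [0.4594 0.155 ]
top blue [442 234  49  32 524] [466.1 249.6] [ 0.3421 -0.4865] [ 0.3416 -0.4673] [ 0.3412 -0.4492]
top green [ 58 235  30  30 596] [ 73.8 249.9] [0.4919 0.4314] [0.4858 0.4161] [0.4801 0.4018]
top green [392 251  17  17  89] [400.8 259. ] [ 0.3457 -0.3278] [ 0.3451 -0.3145] [ 0.3446 -0.3021]
top yellow [308 155  28  27 535] [321.3 168.8] [ 0.5958 -0.1899] [ 0.5858 -0.1818] [ 0.5764 -0.1742]
top yellow [327 211  18  17 130] [335.8 218.4] [ 0.4657 -0.1981] [ 0.4606 -0.1897] [ 0.4559 -0.1819]
top yellow [123 276  17  18 126] [130.4 284.4] [0.3907 0.3051] [0.3884 0.2945] [0.3863 0.2846]
top red [234 143  16  15 104] [241.4 149.7] [0.6789 0.0004] [0.6658 0.0013] [0.6535 0.0022]
top red [386 166  29  28 551] [399.2 179.9] [ 0.5356 -0.3753] [ 0.5279 -0.3603] [ 0.5207 -0.3462]
scene blue [357   2  22   8  38] [367.7  
[... 1042 characters left out ...]
]
scene yellow [187 242  28  25 483] [200.7 254.6] [ 0.6005 -0.1928] [ 0.6186 -0.1963] [ 0.6355 -0.1995]
scene red [159   0  34  12 165] [175.3   4.2] [-0.6185  0.1841] [-0.5598  0.1681] [-0.5049  0.1531]
scene red [157  18  39  26 155] [180.2  33.8] [-0.3888  0.1213] [-0.3378  0.1074] [-0.29    0.0943]
scene red [157  82  60  38 796] [188.  105.7] [ 0.0394 -0.0109] [ 0.0762 -0.0204] [ 0.1106 -0.0293]
scene red [270 231  16  14 148] [277.7 237. ] [0.6453 0.0117] [0.6619 0.0014] [ 0.6774 -0.0082]
scene red [267 243  22  10  61] [277.6 248.6] [ 0.6763 -0.0057] [ 0.6919 -0.0154] [ 0.7065 -0.0245]
scene red [111 252  28  26 501] [124.8 265.4] [ 0.5406 -0.3783] [ 0.5606 -0.3756] [ 0.5795 -0.3731]
```

Run:
```python
from h import *
o=ctrl.get_obs(); M=R.from_rotvec(o['tool_rot']).as_matrix(); print("tool axes cols\n",M)
SP=dict(blue=(.624,.193),green=(.494,.431),yellow=(.598,-.191),red=(.538,-.377))
RO=dict(blue=(.463,.16),green=(.345,-.314),yellow=(.387,.293),red=(.664,.001))
for n in ("top","scene"):
    im=np.load(n+"0.npz")['im']; P=ctrl.camera_params(n)
    for D,z,nm in ((SP,.008,'sp'),(RO,.04,'ro')):
      for c in D:
        m=mask(im,c); cs,_=cv2.findContours(m,cv2.RETR_EXTERNAL,cv2.CHAIN_APPROX_NONE)
        for k in cs:
            if cv2.contourArea(k)<20: continue
            p=np.array([ray_plane(n,q,z,P)[:2] for q in cv2.convexHull(k)[:,0].astype(float)])
            (x,y),r=cv2.minEnclosingCircle((p*1000).astype(np.float32)[:,None])
            if np.hypot(x/1000-D[c][0],y/1000-D[c][1])<.025: print(nm,n,c,round(x,1),round(y,1),"r",round(r,1))
```

```text
tool axes cols
 [[-0.0006  0.2278  0.9737]
 [-0.0018  0.9737 -0.2278]
 [-1.     -0.0019 -0.0002]]
sp top blue 623.1 195.1 r 35.5
sp top green 493.3 433.6 r 35.1
sp top yellow 596.9 -190.6 r 35.8
sp top red 536.3 -377.5 r 36.0
ro top blue 463.4 159.1 r 19.7
ro top green 345.5 -312.8 r 19.0
ro top yellow 387.9 293.8 r 19.5
ro top red 664.7 1.9 r 19.8
sp scene blue 624.5 193.0 r 36.5
sp scene green 494.4 431.5 r 35.3
sp scene yellow 597.8 -191.9 r 36.9
sp scene red 537.2 -377.3 r 37.3
ro scene blue 462.2 158.1 r 19.9
ro scene green 345.5 -313.0 r 19.5
ro scene yellow 386.4 292.7 r 20.3
ro scene red 677.7 -7.9 r 27.0
ro scene red 662.8 0.8 r 20.5
```

```bash
python3 -m handwheel '[1,0.05,-0.125,0.155,-7,0,0, 1,0.11,-0.251,0.310,-13.2,0,0, 1,0.11,-0.251,0.310,-13.2,0,0, 1,0.11,-0.251,0.310,-13.2,0,0, 1,0.11,-0.251,0.310,-13.2,0,0, 1,0.11,-0.251,0.310,-13.2,0,0, 1,0.11,-0.251,0.310,-13.2,0,0, 1,0.11,-0.251,0.310,-13.2,0,0, 1,0.11,-0.251,0.310,-13.2,0,0, 1,0.11,-0.251,0.310,-13.2,0,0, 1,0.11,-0.251,0.310,-13.2,0,0, 1,0.11,-0.251,0.310,-13.2,0,0]' 40
python3 - <<'E'
from h import *
o=ctrl.get_obs(); print(o['t'],o['q'],o['tool_pos'],o['opening']);print(R.from_rotvec(o['tool_rot']).as_matrix())
im,d=ctrl.get_image("wrist"); cv2.imwrite("pics/w1.png",im)
E
```

```text
t: 1.1
tool_pos: [0.3872, 0.2917, 0.1201]
tool_rot: [0.002, 1.573, -0.004]
contact_force: [0.1, 1.3, 0.7]
opening: 0.0851
1.1 [ 0.4919 -0.1925  2.0369  0.0003  1.2996 -1.0754] [0.3872 0.2917 0.1201] 0.08514385434558612
[[-0.0023  0.0036  1.    ]
 [-0.0009  1.     -0.0036]
 [-1.     -0.0009 -0.0022]]
```

View pics/w1.png

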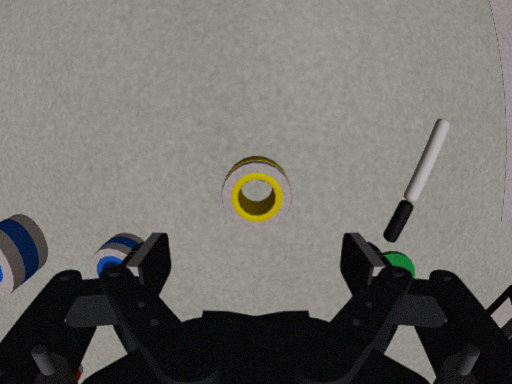

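The wrist view shows the yellow roll's core ring at (257,196), laterally centred between the fingers. I'll check its x with a ray.

```bash
cat >> h.py <<'E'
def wray(uv,z,o):
    P=ctrl.camera_params("wrist"); f=192/np.tan(np.radians(P['fov_y']/2)); H=np.array(P['hand_eye'])
    v=np.array([uv[0]-P['cx'],uv[1]-P['cy']]); r=np.linalg.norm(v); th=r/f
    d=np.r_[np.sin(th)*v/max(r,1e-9),np.cos(th)]
    M=R.from_rotvec(o['tool_rot']).as_matrix(); c=M@H[:3,3]+o['tool_pos']; w=M@H[:3,:3]@d
    return c+w*(z-c[2])/w[2]
def wblobs(im,o,c,z,amin=60):
    cs,_=cv2.findContours(mask(im,c),cv2.RETR_EXTERNAL,cv2.CHAIN_APPROX_NONE)
    for k in cs:
        if cv2.contourArea(k)<amin: continue
        p=np.array([wray(q,z,o)[:2] for q in cv2.convexHull(k)[:,0].astype(float)])
        (x,y),r=cv2.minEnclosingCircle((p*1000).astype(np.float32)[:,None])
        print(c,"px",k[:,0].mean(0).round(),"xy mm",round(x,1),round(y,1),"r",round(r,1))
E
python3 - <<'E'
from h import *
wblobs(cv2.imread("pics/w1.png"),ctrl.get_obs(),'yellow',.04)
E
```

```text
yellow px [256. 197.] xy mm 387.5 294.6 r 20.5
yellow px [255. 164.] xy mm 369.1 293.8 r 22.4
```

```bash
python3 -m handwheel '[1,0.035,0.002,0,0.2,0,0, 1,0.07,0.002,0,0.2,0,0, 1,0.1,0.002,0,0.2,0,0, 1,0.114,0.002,0,0.2,0,0, 1,0.114,0.002,0,0.2,0,0, 0,0.114,0.002,0,0.2,0,0, 0,0.114,0.002,0,0.2,0,0, 0,0.114,0.002,0,0.2,0,0, 0,0.114,0.002,0,0.2,0,0, 0,0.114,0.002,0,0.2,0,0, 0,0.114,0.002,0,0.2,0,0]' 40
```

```text
t: 2.07
tool_pos: [0.3887, 0.2969, 0.0097]
tool_rot: [0.005, 1.567, -0.0]
contact_force: [-1.9, 1.6, 6.1]
opening: 0.0541
```

```bash
python3 -m handwheel '[0,0,0,0,0,0,0,0,0,0,0,0,0,0]'; python3 -m handwheel '[0,-0.03,0,0,0,0,0,0,-0.06,0,0,0,0,0,0,-0.06,0,0,0,0,0,0,-0.06,0,0,0,0,0]'
python3 - <<'E'
from h import *
o=ctrl.get_obs(); print(o['t'],o['tool_pos'],o['opening'])
im,d=ctrl.get_image("wrist"); cv2.imwrite("pics/w2.png",im)
im,d=ctrl.get_image("scene"); cv2.imwrite("pics/s2.png",im[60:320,180:460])
E
```

```text
t: 2.23
tool_pos: [0.3887, 0.2969, 0.0097]
tool_rot: [0.005, 1.567, -0.0]
contact_force: [-1.8, 2.6, 6.3]
opening: 0.0539
t: 2.57
tool_pos: [0.3888, 0.2964, 0.0699]
tool_rot: [0.004, 1.566, -0.0]
contact_force: [-1.1, 0.4, -0.6]
opening: 0.0542
2.5667 [0.3888 0.2964 0.0699] 0.05415624624838129
```

View pics/w2.png

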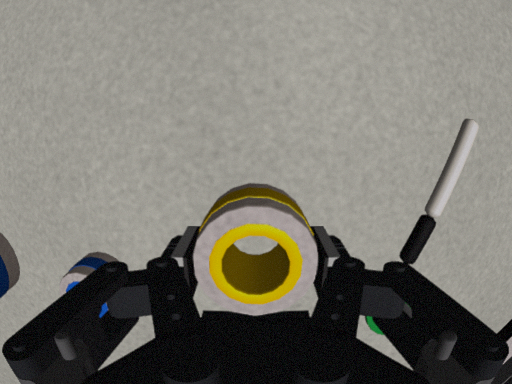

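View pics/s2.png

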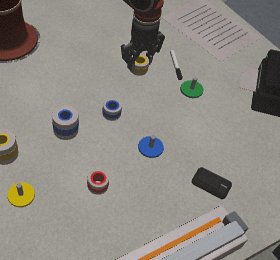

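The roll is held, with its ring at (255,263), and lifted clear. I'll measure where it sits in the hand and take it to the yellow spindle.

Run:
```python
from h import *
o=ctrl.get_obs(); print(o['tool_pos'])
wblobs(cv2.imread("pics/w2.png"),o,'yellow',.100)
```

```text
[0.3865 0.2952 0.0667]
yellow px [255. 263.] xy mm 383.8 296.2 r 19.8
yellow px [257. 206.] xy mm 368.6 296.6 r 23.0
```

```bash
python3 -m handwheel '[0,-0.04,0,0,0,0,0, 0,-0.06,-0.03,0.012,0,0,0, 0,-0.06,-0.068,0.029,0,0,0, 0,-0.06,-0.105,0.045,0,0,0, 0,-0.06,-0.143,0.062,0,0,0, 0,-0.06,-0.18,0.078,0,0,0, 0,-0.06,-0.218,0.094,0,0,0, 0,-0.06,-0.255,0.11,0,0,0, 0,-0.06,-0.293,0.127,0,0,0, 0,-0.06,-0.33,0.143,0,0,0, 0,-0.06,-0.368,0.159,0,0,0, 0,-0.06,-0.4,0.173,0,0,0]'
python3 - <<'E'
from h import *
for i in range(3):ctrl.get_image("top")
o=ctrl.get_obs(); print(o['t'],o['q'],o['tool_pos'],o['opening'])
E
```

```text
t: 3.67
tool_pos: [0.5582, -0.1074, 0.125]
tool_rot: [0.004, 1.574, -0.003]
contact_force: [-0.2, 0.4, -0.6]
opening: 0.054
3.8167 [-0.3202  0.0106  1.8388  0.      1.2958 -1.8843] [ 0.5583 -0.1069  0.1251] 0.05369577955273015
```

```bash
python3 -m handwheel '[0,0,-0.035,0.016,0,0,0, 0,0,-0.07,0.032,0,0,0, 0,0,-0.084,0.039,0,0,0, 0,0,-0.084,0.039,0,0,0, 0,0,-0.084,0.039,0,0,0]'
python3 - <<'E'
from h import *
for i in range(3):
    o=ctrl.get_obs(); print(o['t'],o['tool_pos'],R.from_rotvec(o['tool_rot']).as_matrix()[:,0]); im,d=ctrl.get_image("wrist")
wblobs(im,o,'yellow',o['tool_pos'][2]+.034)
wblobs(im,o,'yellow',.07)
cv2.imwrite("pics/w3.png",im)
im,d=ctrl.get_image("scene"); cv2.imwrite("pics/s3.png",cv2.resize(im[180:300,130:290],None,fx=4,fy=4))
E
```

```text
t: 4.23
tool_pos: [0.5967, -0.1881, 0.1255]
tool_rot: [0.004, 1.574, -0.001]
contact_force: [0.2, 0.5, -0.6]
opening: 0.054
4.2333 [ 0.5967 -0.1881  0.1255] [-0.003  0.002 -1.   ]
4.2833 [ 0.5965 -0.1875  0.1257] [-0.0029  0.0019 -1.    ]
4.3333 [ 0.5966 -0.1872  0.126 ] [-0.0024  0.0016 -1.    ]
yellow px [255. 263.] xy mm 593.6 -186.3 r 19.7
yellow px [253. 192.] xy mm 568.8 -185.4 r 24.8
yellow px [259.  55.] xy mm 504.4 -184.3 r 15.2
yellow px [264.  12.] xy mm 490.2 -183.1 r 11.1
yellow px [255. 263.] xy mm 644.5 -186.2 r 36.0
yellow px [253. 192.] xy mm 599.3 -184.6 r 45.3
yellow px [259.  55.] xy mm 481.6 -182.4 r 27.7
yellow px [264.  12.] xy mm 455.6 -180.3 r 20.2
```

View pics/w3.png

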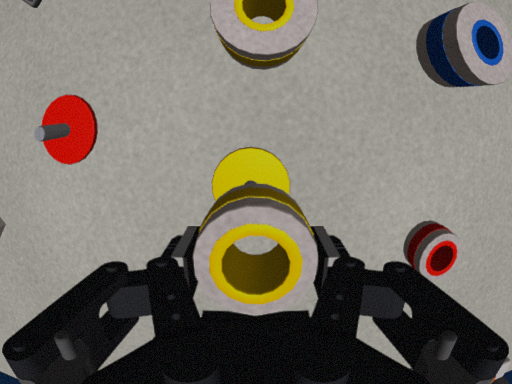

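View pics/s3.png

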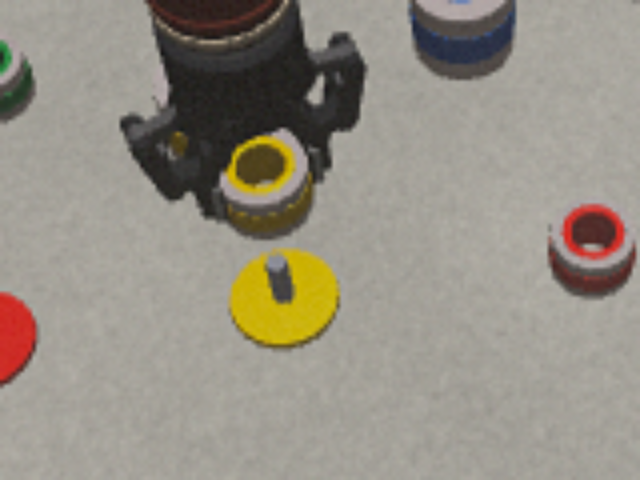

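Run:
```python
from h import *
o=ctrl.get_obs(); im=cv2.imread("pics/w3.png")
print(o['tool_pos'])
# spindle disc upper half: circle fit on edge
h=mask(im,'yellow'); h[:140]=0; h[184:]=0
cs,_=cv2.findContours(h,0,cv2.CHAIN_APPROX_NONE); k=max(cs,key=cv2.contourArea)[:,0]
k=k[k[:,1]<180]; p=np.array([wray(q,.008,o)[:2] for q in k.astype(float)])*1000
A=np.c_[2*p,np.ones(len(p))]; s=np.linalg.lstsq(A,(p**2).sum(1),rcond=None)[0]; print("fit",s[:2],np.sqrt(s[2]+s[:2]@s[:2]),k[:,0].min(),k[:,0].max())
```

```text
[ 0.5969 -0.1873  0.1266]
fit [ 597.3333 -190.6136] 34.79487284842207 212 288
```

```bash
python3 -m handwheel '[0,0,-0.004,0.0035,0,0,0, 0,0.03,-0.004,0.0035,0,0,0, 0,0.055,-0.004,0.0035,0,0,0, 0,0.07,-0.004,0.0035,0,0,0, 0,0.085,-0.004,0.0035,0,0,0, 0,0.1,-0.004,0.0035,0,0,0, 0,0.109,-0.004,0.0035,0,0,0, 0,0.11,-0.004,0.0035,0,0,0, 0,0.11,-0.004,0.0035,0,0,0]'
python3 - <<'E'
from h import *
im,d=ctrl.get_image("wrist"); cv2.imwrite("pics/w4.png",im)
o=ctrl.get_obs(); print(o['t'],o['tool_pos'],o['contact_force'])
E
```

```text
t: 5.18
tool_pos: [0.6017, -0.1933, 0.0175]
tool_rot: [0.002, 1.57, -0.003]
contact_force: [-0.1, 0.5, -0.8]
opening: 0.054
5.2333 [ 0.6016 -0.1933  0.0176] [ 0.0213 -0.0852 -1.167 ]
```

View pics/w4.png

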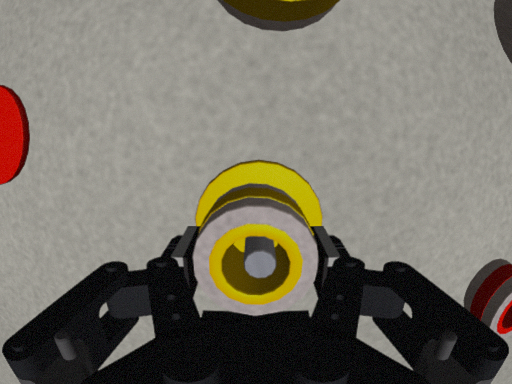

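The post shows inside the hole at (260,262), and there is no contact load. I'll release and move up.

```bash
python3 -m handwheel '[1,0.001,0,0,0,0,0, 1,0.001,0,0,0,0,0, 1,0.001,0,0,0,0,0, 1,0.001,0,0,0,0,0, 1,-0.03,0,0,0,0,0, 1,-0.07,0,0,0,0,0,1,-0.105,0,0,0,0,0, 1,-0.105,0.04,0.014,0,0,0, 1,-0.105,0.08,0.028,0,0,0, 1,-0.105,0.12,0.042,0,0,0, 1,-0.105,0.155,0.055,0,0,0, 1,-0.105,0.193,0.064,0,0,0]'
python3 - <<'E'
from h import *
im,d=ctrl.get_image("scene"); cv2.imwrite("pics/s5.png",cv2.resize(im[160:300,100:310],None,fx=3.5,fy=3.5))
ctrl.get_image("top")
o=ctrl.get_obs(); im,d=ctrl.get_image("wrist");cv2.imwrite("pics/w5.png",im)
print(o['t'],o['tool_pos'],o['opening'],o['contact_force']); wblobs(im,o,'red',.04)
E
```

```text
t: 6.23
tool_pos: [0.6666, 0.0014, 0.1228]
tool_rot: [0.002, 1.569, -0.003]
contact_force: [-0.3, -0.5, 0.2]
opening: 0.0854
6.3333 [0.6665 0.005  0.1226] 0.08553172884205461 [-0.6799 -0.5005  0.2035]
red px [404. 354.] xy mm 863.1 183.2 r 12.8
red px [251. 193.] xy mm 664.2 2.5 r 20.3
red px [251. 161.] xy mm 648.9 2.4 r 23.7
```

View pics/s5.png

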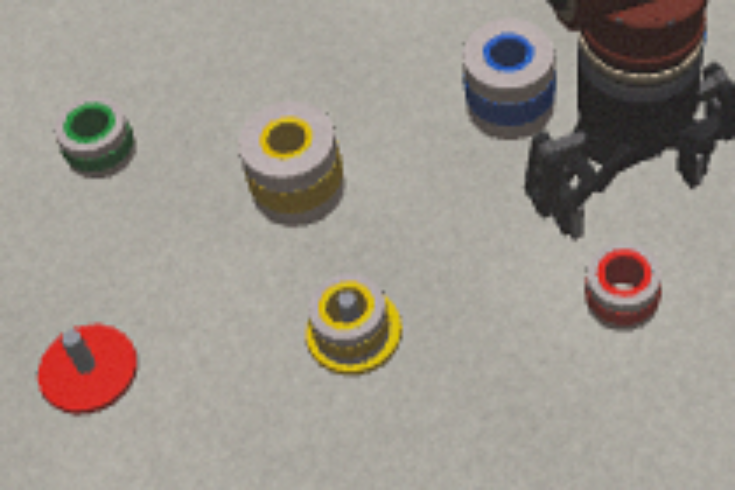

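View pics/w5.png

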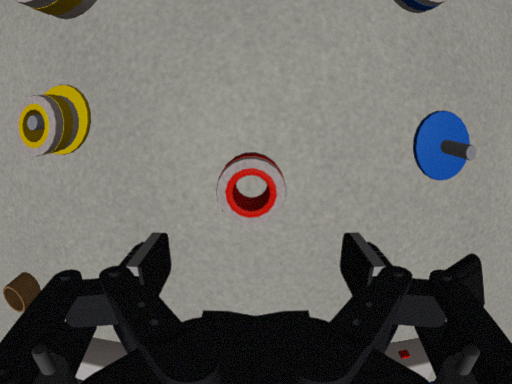

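Yellow is seated on its stand. The red roll's ring is at (251,193), about 2 mm off in x and y. I'll grasp it.

```bash
python3 -m handwheel '[1,0.035,-0.0025,-0.002,0,0,0, 1,0.07,-0.0025,-0.002,0,0,0, 1,0.1,-0.0025,-0.002,0,0,0, 1,0.116,-0.0025,-0.002,0,0,0, 1,0.116,-0.0025,-0.002,0,0,0, 0,0.116,-0.0025,-0.002,0,0,0, 0,0.116,-0.0025,-0.002,0,0,0, 0,0.116,-0.0025,-0.002,0,0,0, 0,0.116,-0.0025,-0.002,0,0,0, 0,0.116,-0.0025,-0.002,0,0,0, 0,0.116,-0.0025,-0.002,0,0,0, 0,0.116,-0.0025,-0.002,0,0,0]' 40
```

```text
t: 7.38
tool_pos: [0.6658, -0.0034, 0.0093]
tool_rot: [0.001, 1.566, -0.003]
contact_force: [-0.3, -0.7, 6.9]
opening: 0.0557
```

```bash
python3 -m handwheel '[0,-0.04,0,0,0,0,0, 0,-0.08,0,0,0,0,0, 0,-0.12,0,0,0,0,0, 0,-0.12,-0.038,-0.013,0,0,0, 0,-0.12,-0.076,-0.026,0,0,0, 0,-0.12,-0.114,-0.039,0,0,0, 0,-0.12,-0.152,-0.052,0,0,0, 0,-0.12,-0.19,-0.065,0,0,0, 0,-0.12,-0.228,-0.077,0,0,0, 0,-0.12,-0.266,-0.09,0,0,0, 0,-0.12,-0.304,-0.103,0,0,0, 0,-0.12,-0.342,-0.116,0,0,0]'
python3 -m handwheel '[0,0,-0.034,-0.01,0,0,0, 0,0,-0.034,-0.01,0,0,0, 0,0,-0.034,-0.01,0,0,0]'
cat >> h.py <<'E'
def over(c,name):
    for i in range(3):
        o=ctrl.get_obs(); im,d=ctrl.get_image("wrist")
    print(o['t'],o['tool_pos'],o['opening'],o['contact_force']); cv2.imwrite(f"pics/{name}.png",im)
    wblobs(im,o,c,o['tool_pos'][2]+.034,400)
    h=mask(im,c); h[:120]=0; h[184:]=0; h[:,:180]=0; h[:,340:]=0
    cs,_=cv2.findContours(h,0,cv2.CHAIN_APPROX_NONE); k=max(cs,key=cv2.contourArea)[:,0]
    k=k[k[:,1]<180]; p=np.array([wray(q,.008,o)[:2] for q in k.astype(float)])*1000
    A=np.c_[2*p,np.ones(len(p))]; s=np.linalg.lstsq(A,(p**2).sum(1),rcond=None)[0]; print("spindle fit",s[:2],"r",np.sqrt(s[2]+s[:2]@s[:2]),k.min(0),k.max(0))
E
python3 -c "
from h import *
over('red','w6')"
```

```text
t: 8.38
tool_pos: [0.5457, -0.346, 0.1267]
tool_rot: [0.002, 1.57, -0.002]
contact_force: [0.3, -0.1, -0.8]
opening: 0.0552
t: 8.63
tool_pos: [0.5358, -0.38, 0.1265]
tool_rot: [0.005, 1.57, -0.005]
contact_force: [0.0, 0.1, -1.4]
opening: 0.0554
8.7333 [ 0.5366 -0.3777  0.1262] 0.05551745582871659 [ 0.2122 -0.4587  0.0225]
red px [255. 264.] xy mm 534.1 -376.8 r 19.8
red px [254. 207.] xy mm 519.1 -377.1 r 23.1
red px [254. 174.] xy mm 498.7 -376.9 r 14.8
spindle fit [ 531.1697 -377.1966] r 30.603445057600176 [216 146] [293 179]
```

View pics/w6.png

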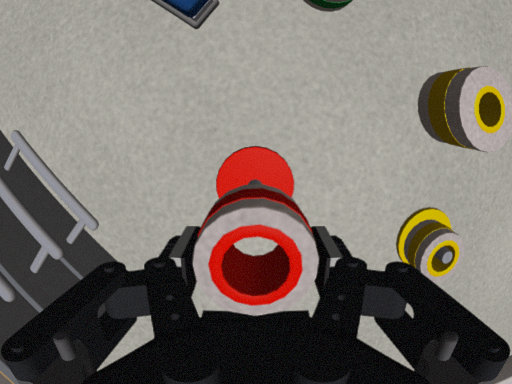

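The roll (255,264) and the red base (255,170) line up in y. x needs about +3 mm. I'll lower it.

```bash
python3 -m handwheel '[0,0,-0.0005,0.003,0,0,0, 0,0.03,-0.0005,0.003,0,0,0, 0,0.055,-0.0005,0.003,0,0,0, 0,0.07,-0.0005,0.003,0,0,0, 0,0.085,-0.0005,0.003,0,0,0, 0,0.1,-0.0005,0.003,0,0,0, 0,0.109,-0.0005,0.003,0,0,0, 0,0.11,-0.0005,0.003,0,0,0, 0,0.11,-0.0005,0.003,0,0,0]'
python3 - <<'E'
from h import *
im,d=ctrl.get_image("wrist"); cv2.imwrite("pics/w7.png",im)
o=ctrl.get_obs(); print(o['t'],o['tool_pos'],o['contact_force'])
E
```

```text
t: 9.53
tool_pos: [0.5402, -0.3792, 0.0168]
tool_rot: [0.002, 1.57, -0.003]
contact_force: [0.5, -1.2, -0.9]
opening: 0.0556
9.5833 [ 0.5402 -0.3792  0.0168] [ 0.5659 -0.1215 -0.6108]
```

View pics/w7.png

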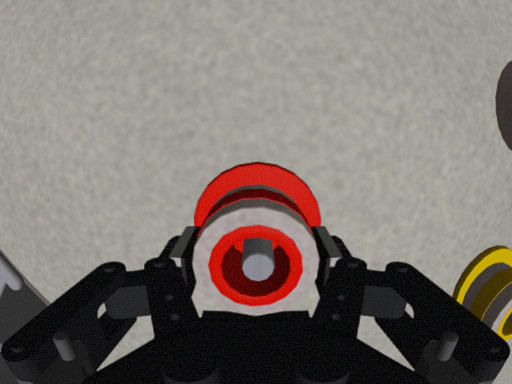

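The post is through the hole at (258,262). I'll release and go on to the green roll.

```bash
python3 -m handwheel '[1,0.001,0,0,0,0,0, 1,0.001,0,0,0,0,0, 1,0.001,0,0,0,0,0, 1,0.001,0,0,0,0,0, 1,-0.03,0,0,0,0,0, 1,-0.07,0,0,0,0,0,1,-0.105,0,0,0,0,0, 1,-0.105,0.013,-0.038,0,0,0, 1,-0.105,0.026,-0.076,0,0,0, 1,-0.105,0.039,-0.114,0,0,0, 1,-0.105,0.052,-0.152,0,0,0, 1,-0.105,0.065,-0.19,0,0,0]'
python3 - <<'E'
from h import *
im,d=ctrl.get_image("scene"); cv2.imwrite("pics/s8.png",cv2.resize(im[160:300,60:270],None,fx=3.5,fy=3.5))
ctrl.get_image("top")
o=ctrl.get_obs(); im,d=ctrl.get_image("wrist");cv2.imwrite("pics/w8.png",im)
print(o['t'],o['q'],o['tool_pos'],o['tool_rot'],o['opening'],o['contact_force']); wblobs(im,o,'green',.04)
E
```

```text
t: 10.58
tool_pos: [0.3482, -0.3126, 0.1212]
tool_rot: [0.002, 1.571, -0.002]
contact_force: [-1.9, -0.2, -0.0]
opening: 0.0856
10.6833 [-0.8923 -0.2463  2.0843 -0.0008  1.3086 -2.4578] [ 0.3448 -0.3098  0.1187] [ 0.0067  1.5746 -0.0012] 0.08533277890147946 [ 0.3327 -0.2403 -0.9111]
green px [251. 199.] xy mm 345.9 -311.5 r 20.0
```

View pics/s8.png

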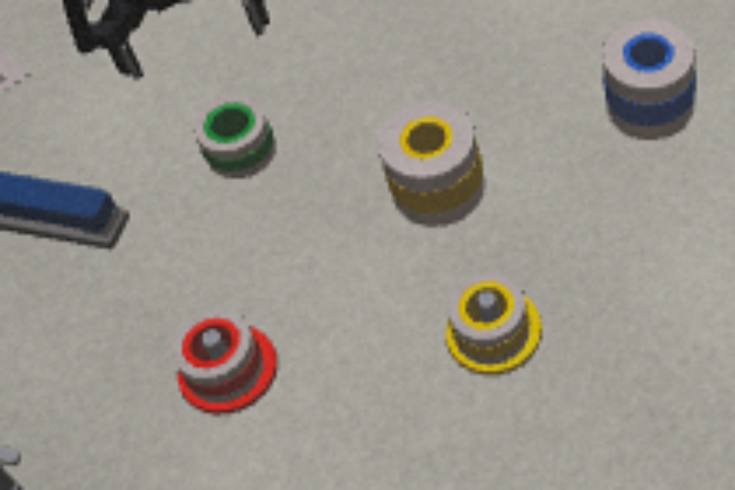

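View pics/w8.png

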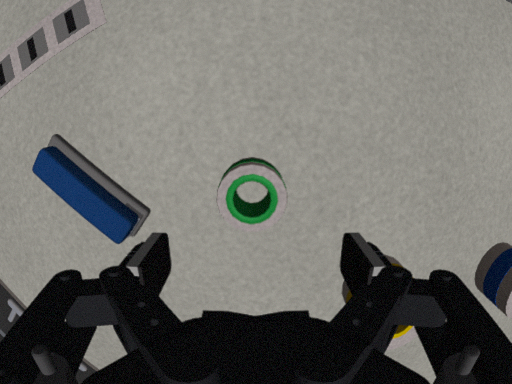

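Run:
```python
from h import *
o=ctrl.get_obs()
for uv,z in (((150,210),.01),((138,215),.04),((120,243),.04)): print(uv,wray(uv,z,o))
```

```text
(150, 210) [ 0.3687 -0.4095  0.01  ]
(138, 215) [ 0.3631 -0.4094  0.04  ]
(120, 243) [ 0.39   -0.4313  0.04  ]
```

Yellow and red look seated. The green roll is at (251,199). The stapler's edge is at y≈-0.409, 39 mm clear of the open finger. I'll grasp.

```bash
python3 -m handwheel '[1,0.035,-0.002,0.001,0,0,0, 1,0.07,-0.002,0.001,0,0,0, 1,0.1,-0.002,0.001,0,0,0, 1,0.114,-0.002,0.001,0,0,0, 1,0.114,-0.002,0.001,0,0,0, 0,0.114,-0.002,0.001,0,0,0, 0,0.114,-0.002,0.001,0,0,0, 0,0.114,-0.002,0.001,0,0,0, 0,0.114,-0.002,0.001,0,0,0, 0,0.114,-0.002,0.001,0,0,0, 0,0.114,-0.002,0.001,0,0,0, 0,0.114,-0.002,0.001,0,0,0]' 40
```

```text
t: 11.73
tool_pos: [0.3525, -0.3172, 0.0098]
tool_rot: [-0.001, 1.567, -0.005]
contact_force: [0.8, -0.2, 6.2]
opening: 0.0543
```

```bash
python3 -m handwheel '[0,-0.04,0,0,0,0,0, 0,-0.08,0,0,0,0,0, 0,-0.12,0,0,0,0,0, 0,-0.12,0.039,0.008,0,0,0, 0,-0.12,0.078,0.016,0,0,0, 0,-0.12,0.117,0.023,0,0,0, 0,-0.12,0.156,0.031,0,0,0, 0,-0.12,0.195,0.039,0,0,0, 0,-0.12,0.234,0.047,0,0,0, 0,-0.12,0.273,0.054,0,0,0, 0,-0.12,0.312,0.062,0,0,0, 0,-0.12,0.351,0.069,0,0,0]'
python3 -m handwheel '[0,0,0.039,0.008,0,0,0, 0,0,0.078,0.016,0,0,0, 0,0,0.117,0.023,0,0,0, 0,0,0.156,0.031,0,0,0, 0,0,0.195,0.039,0,0,0, 0,0,0.234,0.047,0,0,0, 0,0,0.273,0.054,0,0,0, 0,0,0.312,0.062,0,0,0, 0,0,0.351,0.07,0,0,0, 0,0,0.39,0.077,0,0,0, 0,0,0.394,0.078,0,0,0, 0,0,0.394,0.078,0,0,0]'
python3 -c "
from h import *
over('green','w9')"
```

```text
t: 12.73
tool_pos: [0.4207, 0.0374, 0.1278]
tool_rot: [0.002, 1.569, -0.003]
contact_force: [0.5, -0.6, -0.4]
opening: 0.0544
t: 13.73
tool_pos: [0.4997, 0.4311, 0.1269]
tool_rot: [-0.0, 1.571, -0.0]
contact_force: [-0.5, -1.0, -0.5]
opening: 0.0541
13.8333 [0.4996 0.4287 0.1269] 0.053726062664394295 [ 0.2286 -0.5143 -1.6589]
green px [255. 252.] xy mm 490.9 429.6 r 19.6
green px [260. 178.] xy mm 465.8 430.7 r 21.5
spindle fit [481.8969 434.203 ] r 25.683660480674114 [222 140] [299 179]
```

View pics/w9.png

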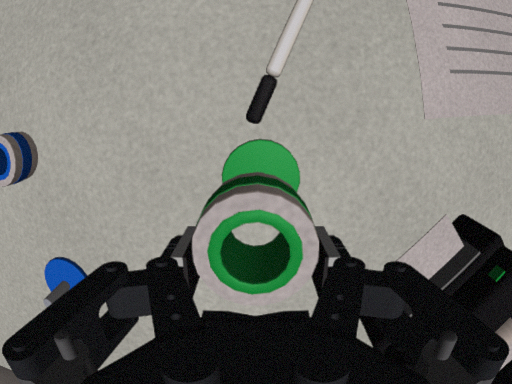

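Run:
```python
from h import *
o=ctrl.get_obs(); print(wray((261,178),.008,o), wray((261,160),.008,o))
for uv,z in (((410,270),.0),((450,215),.0),((455,220),.05),((256,120),.01)): print(uv,wray(uv,z,o))
```

```text
[0.4932 0.4343 0.008 ] [0.4767 0.4343 0.008 ]
(410, 270) [0.6028 0.6077 0.    ]
(450, 215) [0.5365 0.6497 0.    ]
(455, 220) [0.5229 0.6165 0.05  ]
(256, 120) [0.4411 0.4299 0.01  ]
```

The dispenser is far away and the knife is 17 mm clear of the base. Shift is x +2 mm, y +4.5 mm.

```bash
python3 -m handwheel '[0,0,0.0045,0.002,0,0,0, 0,0.03,0.0045,0.002,0,0,0, 0,0.055,0.0045,0.002,0,0,0, 0,0.065,0.0045,0.002,0,0,0, 0,0.065,0.0045,0.002,0,0,0]'
python3 - <<'E'
from h import *
im,d=ctrl.get_image("wrist"); cv2.imwrite("pics/w10.png",im)
o=ctrl.get_obs(); print(o['t'],o['tool_pos'],o['contact_force'])
E
```

```text
t: 14.3
tool_pos: [0.4999, 0.4313, 0.0586]
tool_rot: [0.0, 1.576, -0.006]
contact_force: [0.3, 0.0, -0.9]
opening: 0.0542
14.35 [0.5011 0.4324 0.0609] [-0.2261  0.7713  0.4072]
```

View pics/w10.png

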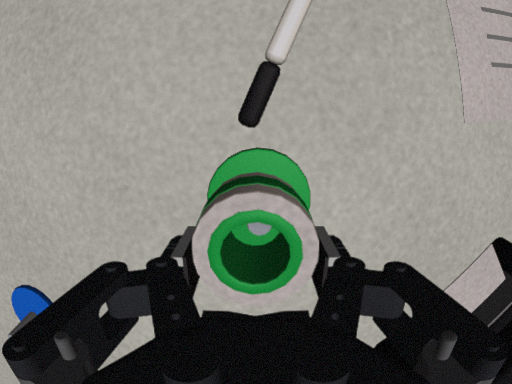

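The post tip shows within the hole's lower opening at (259,228). I'll continue down.

```bash
python3 -m handwheel '[0,0.015,0,0,0,0,0, 0,0.03,0,0,0,0,0, 0,0.042,0,0,0,0,0, 0,0.045,0,0,0,0,0, 0,0.045,0,0,0,0,0]'
python3 - <<'E'
from h import *
im,d=ctrl.get_image("wrist"); cv2.imwrite("pics/w11.png",im)
o=ctrl.get_obs(); print(o['t'],o['tool_pos'],o['contact_force'])
E
```

```text
t: 14.77
tool_pos: [0.502, 0.4338, 0.0173]
tool_rot: [0.002, 1.571, -0.002]
contact_force: [-1.8, 0.0, 3.3]
opening: 0.0542
14.8167 [0.502  0.4339 0.0173] [-1.5664 -0.0754  3.5513]
```

View pics/w11.png

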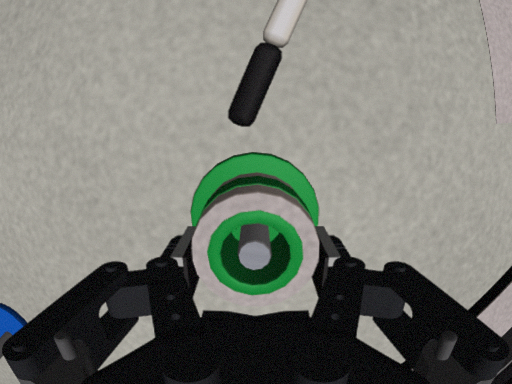

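The post is central at (255,250), with light contact on the base. I'll release and go to the blue roll.

```bash
python3 -m handwheel '[1,0,0,0,0,0,0, 1,0,0,0,0,0,0, 1,0,0,0,0,0,0, 1,0,0,0,0,0,0, 1,-0.03,0,0,0,0,0, 1,-0.07,0,0,0,0,0,1,-0.105,0,0,0,0,0, 1,-0.105,-0.04,-0.005,0,0,0, 1,-0.105,-0.08,-0.01,0,0,0, 1,-0.105,-0.12,-0.015,0,0,0, 1,-0.105,-0.16,-0.02,0,0,0, 1,-0.105,-0.2,-0.026,0,0,0]'
python3 -m handwheel '[1,0,-0.04,-0.005,0,0,0, 1,0,-0.076,-0.01,0,0,0, 1,0,-0.076,-0.01,0,0,0, 1,0,-0.076,-0.01,0,0,0]'
python3 - <<'E'
from h import *
im,d=ctrl.get_image("scene"); cv2.imwrite("pics/s12.png",cv2.resize(im[100:240,260:470],None,fx=3.5,fy=3.5))
ctrl.get_image("top")
o=ctrl.get_obs(); im,d=ctrl.get_image("wrist");cv2.imwrite("pics/w12.png",im)
print(o['t'],o['tool_pos'],o['tool_rot'],o['opening'],o['contact_force']); wblobs(im,o,'blue',.04)
E
```

```text
t: 15.82
tool_pos: [0.4748, 0.2322, 0.1223]
tool_rot: [0.002, 1.57, -0.002]
contact_force: [0.7, -0.9, -0.6]
opening: 0.0852
t: 16.15
tool_pos: [0.465, 0.1564, 0.1224]
tool_rot: [0.005, 1.57, -0.005]
contact_force: [-1.0, 1.3, -0.1]
opening: 0.0853
16.25 [0.4654 0.1582 0.1225] [ 0.0028  1.5702 -0.0019] 0.08492689520308551 [-0.119   0.8459  0.1614]
blue px [291. 308.] xy mm 585.6 192.2 r 29.3
blue px [ 66. 195.] xy mm 465.1 -14.4 r 23.3
blue px [256. 193.] xy mm 463.4 159.6 r 20.1
blue px [254. 160.] xy mm 444.1 158.7 r 21.3
blue px [110. 175.] xy mm 453.2 18.5 r 36.2
```

View pics/s12.png

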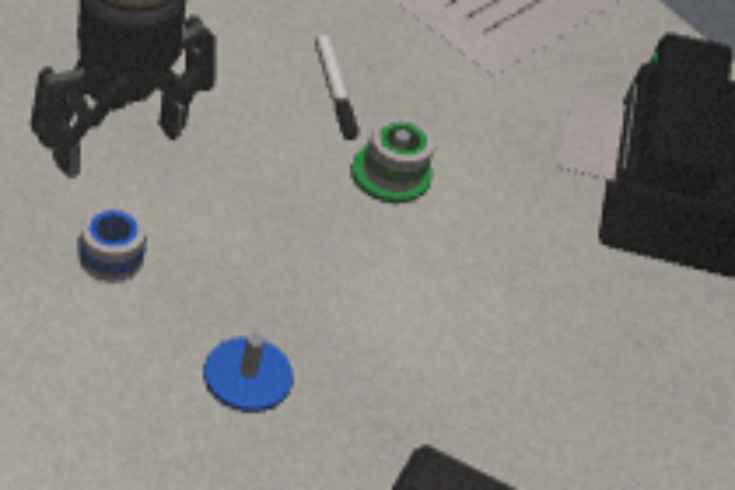

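View pics/w12.png

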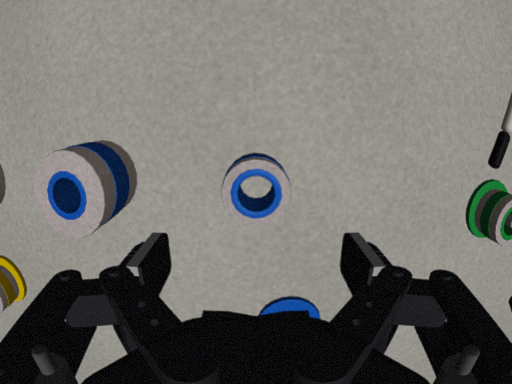

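Green is seated. The blue roll is at (256,193). I'll grasp it.

```bash
python3 -m handwheel '[1,0.035,0.0005,-0.003,0,0,0, 1,0.07,0.0005,-0.003,0,0,0, 1,0.1,0.0005,-0.003,0,0,0, 1,0.115,0.0005,-0.003,0,0,0, 1,0.115,0.0005,-0.003,0,0,0, 0,0.115,0.0005,-0.003,0,0,0, 0,0.115,0.0005,-0.003,0,0,0, 0,0.115,0.0005,-0.003,0,0,0, 0,0.115,0.0005,-0.003,0,0,0, 0,0.115,0.0005,-0.003,0,0,0, 0,0.115,0.0005,-0.003,0,0,0, 0,0.115,0.0005,-0.003,0,0,0]' 40
python3 -m handwheel '[0,-0.04,0,0,0,0,0, 0,-0.08,0,0,0,0,0, 0,-0.12,0,0,0,0,0, 0,-0.12,0.008,0.038,0,0,0, 0,-0.12,0.016,0.076,0,0,0, 0,-0.12,0.024,0.114,0,0,0, 0,-0.12,0.032,0.15,0,0,0, 0,-0.12,0.035,0.162,0,0,0, 0,-0.12,0.035,0.162,0,0,0, 0,-0.12,0.035,0.162,0,0,0]'
python3 -c "
from h import *
over('blue','w13')
o=ctrl.get_obs();print(wray((255,180),.008,o))"
```

```text
t: 17.3
tool_pos: [0.4642, 0.159, 0.0096]
tool_rot: [0.004, 1.566, -0.001]
contact_force: [-0.4, 1.9, 5.9]
opening: 0.0556
t: 18.13
tool_pos: [0.624, 0.1927, 0.1269]
tool_rot: [0.002, 1.572, -0.003]
contact_force: [-1.1, -0.5, -0.2]
opening: 0.0556
18.2333 [0.623  0.1926 0.1269] 0.05553675915872792 [-0.1758 -0.2569 -0.6779]
blue px [255. 265.] xy mm 620.7 193.6 r 19.6
blue px [257. 208.] xy mm 606.0 194.3 r 23.2
blue px [258. 174.] xy mm 585.1 194.7 r 14.7
blue px [71. 36.] xy mm 515.9 112.3 r 17.5
blue px [34. 13.] xy mm 502.8 93.1 r 11.1
spindle fit [617.871  196.0959] r 30.547410854532373 [220 147] [296 179]
[0.6182 0.1934 0.008 ]
```

View pics/w13.png

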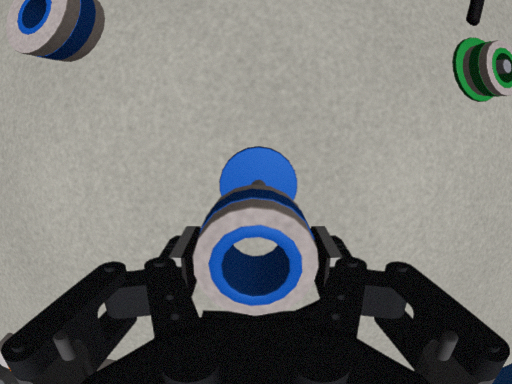

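The roll is at (255,265) and the blue base is centred near column 258. Shift is y +2 mm, x +3 mm, then down.

```bash
python3 -m handwheel '[0,0,0.002,0.003,0,0,0, 0,0.03,0.002,0.003,0,0,0, 0,0.055,0.002,0.003,0,0,0, 0,0.07,0.002,0.003,0,0,0, 0,0.085,0.002,0.003,0,0,0, 0,0.1,0.002,0.003,0,0,0, 0,0.109,0.002,0.003,0,0,0, 0,0.11,0.002,0.003,0,0,0, 0,0.11,0.002,0.003,0,0,0]'
python3 - <<'E'
from h import *
im,d=ctrl.get_image("wrist"); cv2.imwrite("pics/w14.png",im)
o=ctrl.get_obs(); print(o['t'],o['tool_pos'],o['contact_force'])
E
```

```text
t: 19.03
tool_pos: [0.6277, 0.1949, 0.0175]
tool_rot: [0.002, 1.57, -0.002]
contact_force: [0.6, 1.1, -0.9]
opening: 0.0554
19.0833 [0.6277 0.195  0.0176] [-0.5111  0.3189 -0.2636]
```

View pics/w14.png

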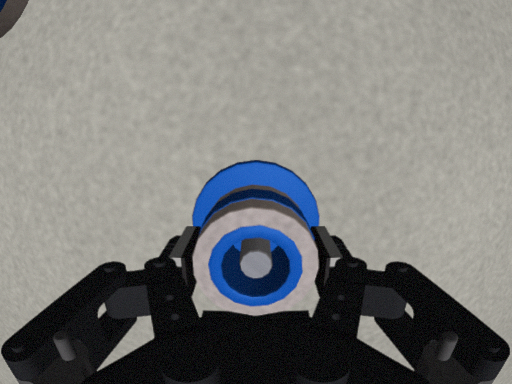

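The post is centred in the hole at (256,261). I'll release, retreat upward and move aside for a final look.

```bash
python3 -m handwheel '[1,0.001,0,0,0,0,0, 1,0.001,0,0,0,0,0, 1,0.001,0,0,0,0,0, 1,0.001,0,0,0,0,0, 1,-0.03,0,0,0,0,0, 1,-0.07,0,0,0,0,0, 1,-0.105,0,0,0,0,0, 1,-0.145,0,0,0,0,0, 1,-0.18,0,0,0,0,0, 1,-0.18,0,-0.04,0,0,0, 1,-0.18,0,-0.08,0,0,0, 1,-0.18,0,-0.12,0,0,0]'
python3 -m handwheel '[1,0,0.04,-0.01,0,0,0, 1,0,0.08,-0.02,0,0,0, 1,0,0.12,-0.03,0,0,0, 1,0,0.16,-0.04,0,0,0, 1,0,0.2,-0.05,0,0,0, 1,0,0.2,-0.05,0,0,0]'
python3 - <<'E'
from h import *
SP=dict(blue=(.624,.194),green=(.494,.4325),yellow=(.597,-.191),red=(.537,-.3775),Lblue=(.456,.008),Lyellow=(.455,-.182))
for n in ("top","scene"):
    im,d=ctrl.get_image(n); P=ctrl.camera_params(n); np.savez(n+"F.npz",im=im,d=d)
    cv2.imwrite(f"pics/{n}F.png",im)
    Rm=np.array(P['R']);f=192/np.tan(np.radians(P['fov_y']/2)); tiles=[]
    for c in SP:
        L=c[0]=='L'; x=Rm@np.r_[SP[c],.04]+P['t']; u,v=(f*x[:2]/x[2]+[P['cx'],P['cy']]).astype(int)
        tiles.append(cv2.resize(im[max(v-26,0):v+26,max(u-26,0):u+26],(250,250)))
        # height: project depth to world, report top z of annulus (white/colour pixels)
        U,V=np.meshgrid(np.arange(512),np.arange(384)); X=np.stack([(U-P['cx'])/f*d,(V-P['cy'])/f*d,d],-1)
        W=(X-P['t'])@Rm; ok=(d>0)&(W[...,2]>(.055 if L else .03))&(W[...,2]<.09)&(np.hypot(W[...,0]-SP[c][0],W[...,1]-SP[c][1])<.045)
        w=W[ok]; rr=np.hypot(*(w[:,:2]-SP[c]).T); top=w[(rr>.017)&(rr<.028)&(w[:,2]>(.06 if L else .04))]
        A=np.c_[top[:,:2]-SP[c],np.ones(len(top))]; s=np.linalg.lstsq(A,top[:,2],rcond=None)[0]
        print(n,c,"top z med %.4f slope"%np.median(top[:,2]),s[:2],len(top),"centre",top[:,:2].mean(0))
    cv2.imwrite(f"pics/{n}T.png",np.vstack([np.hstack(tiles[:3]),np.hstack(tiles[3:])]))
print(ctrl.get_obs()['t'],ctrl.get_obs()['tool_pos'])
E
```

```text
t: 20.08
tool_pos: [0.5067, 0.1952, 0.1986]
tool_rot: [0.003, 1.569, -0.002]
contact_force: [-0.8, 0.2, 0.2]
opening: 0.0852
t: 20.58
tool_pos: [0.4553, 0.401, 0.1977]
tool_rot: [-0.0, 1.571, 0.005]
contact_force: [0.1, 1.0, 0.6]
opening: 0.0857
top blue top z med 0.0491 slope [0.0326 0.0159] 261 centre [0.6254 0.1934]
top green top z med 0.0488 slope [0.0481 0.0527] 207 centre [0.4907 0.4199]
top yellow top z med 0.0489 slope [ 0.0377 -0.0228] 246 centre [ 0.5987 -0.1925]
top red top z med 0.0490 slope [ 0.013  -0.0294] 270 centre [ 0.5385 -0.3766]
top Lblue top z med 0.0715 slope [0.0089 0.0064] 314 centre [0.4557 0.008 ]
top Lyellow top z med 0.0715 slope [0.0007 0.0081] 304 centre [ 0.4552 -0.1816]
scene blue top z med 0.0483 slope [-0.0064  0.0314] 152 centre [0.6277 0.192 ]
scene green top z med 0.0481 slope [-0.0209  0.0249] 130 centre [0.4968 0.4292]
scene yellow top z med 0.0485 slope [ 0.0049 -0.0078] 172 centre [ 0.6006 -0.1936]
scene red top z med 0.0482 slope [-0.0015 -0.0214] 197 centre [ 0.5408 -0.3784]
scene Lblue top z med 0.0702 slope [-0.0074  0.0056] 149 centre [0.4563 0.0077]
scene Lyellow top z med 0.0703 slope [ 0.0055 -0.0062] 169 centre [ 0.4558 -0.1826]
20.6833 [0.4571 0.3966 0.1973]
```

View pics/sceneT.png

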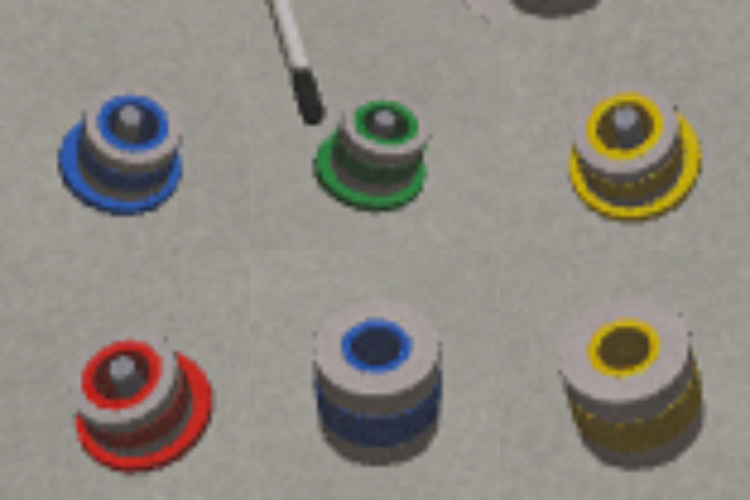

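View pics/topF.png

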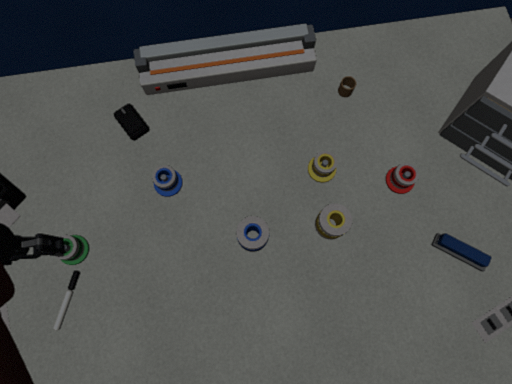

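All four posts show through their rolls. The tops are at 48–49 mm (48 expected), and the large rolls have not moved. The gripper is about 0.2 m up and clear, so I'll hand in.

```bash
python3 -c "
from h import *
print(ctrl.get_obs()['contact_force']); print(ctrl.finish_job())"
```

```text
[ 0.5309 -0.5179 -0.318 ]
the job is handed in; nothing more can be done
None
```

All four small label rolls are on the spindle stands of their own colour. I placed them in the order yellow, red, green, blue and handed the job in at about 20.7 s.

**Last checks:**
- **Seating:** each post shows through its roll's hole. The depth images put the roll tops at 48–49 mm, against 48 mm for a roll lying flat on its base.
- **Large rolls:** both read the same positions as at the start, to about 1 mm, with their tops at 70–71.5 mm.
- **Robot:** the gripper was open, about 0.2 m above the table and touching nothing.

**What disagreed:**
- **Pose readings:** the measured tool position was often 2–4 mm off the commanded one, so I aligned each roll over its stand from the wrist images.
- **Grasps:** each one showed about 6 N upward, probably the fingertips brushing the table. The green roll also sat about 5 mm off-centre in the jaws.
- **Green in the top view:** the gripper partly hid this stand, so its centre there was off by about 13 mm. The scene view put it within about 4 mm of its stand.
- **Roll tilt:** the fitted slopes of the roll tops disagreed between the two cameras, by up to about 0.07. I did not use them to judge tilt.

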